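Hook the V-block tray out of the parking rack

ROBOT

A 6-joint arm with a two-finger parallel gripper is mounted at the origin on the work surface. World frame = base frame: x ahead of the robot, y to its left, z up, the work surface at z = 0. Lengths are in mm, angles in rad, forces in N, time in s.
With the tool pointing down it reaches from about 350 to 875 mm from the base axis. Payload 15.5 kg.
Tool frame: the origin (TCP) lies on the centre line of the jaws, within the pads' length; the fingertips stand 19 mm ahead of it and the grasp point (between the pads) is the TCP (r.nose_length is the distance from the TCP to the fingertips, in mm); z points along the fingers, y is the line along which they close (so a half turn about z gives the same grasp; the last joint's range is limited). The gripper opens to 85 mm and grips with 20 to 120 N. Pads are 22 mm wide; open, the fingers measure 114 mm over their backs; the gripper's body (76 mm by 85 mm) begins 54 mm behind the grasp point. The pads swing forward as they close: fully open they stand 13 mm farther back than shut.
Start: joints at [1.22, 0.494, 1.345, -0, 1.302, -0.096], TCP at [157.527, 604.824, 220.177] pointing down, gripper open.
Joint ranges: [-2.91, 2.91], [-0.82, 2.16], [0.22, 2.67], [-1.22, 4.37], [0.12, 2.79], [-3.08, 3.08]. Speed limits (rad/s): [1.89, 1.89, 2.57, 3.01, 3.01, 3.01].

INTERFACE

Orientations are given as a 3x3 rotation matrix whose columns are the frame's x, y, z axes.
In Python, from bench import r, viewer, workorder, nets gives the robot as it stands.
- The arm moves only by the tool servo_tool, never from a script. Its arguments are lists of equal length, an entry for each row: "claw": the finger opening in cm, from 0 to 8.54; "delta_pos": the shift along the tool's x, y, z in cm, a list of three; "turn": the turn about the tool's z in degrees. In form: {"claw": [claw, ...], "delta_pos": [[dx, dy, dz], ...], "turn": [turn, ...]}. A call has exactly 10 rows; each row is the pose to reach, as a shift and turn from the pose commanded when the call began, along the tool's axes at that moment; what a row does not reach only later rows make up. A row lasts 1/10 s, in which the tool goes at most 50 mm and 8.59 degrees, less where a joint would pass 70% of its speed; a pose out of reach is approached as far as the arm can. A call with a gripper value outside its range is refused whole. The fingers move at their own pace and stop on an object; "squeeze" is the grip in N (left out, the last holds). Time passes only in rows, so rows that repeat a pose let the fingers close, or fill a call up. It gives the time, the measured TCP pose, the force, the opening and the grip force at its end, in the units of the state.
- r.read_state(): the state, without advancing time (a new reading comes with each control period).
- viewer.capture(name): name is "side" or "top" or "wrist"; returns a dict with "img" (400x640x3 uint8, red, green, blue), "intrinsics" (3x3 intrinsics, pixels), "extrinsics" (4x4, takes a point from camera to world coordinates). Camera axes: x right, y down, z forward; pixel columns grow to the right and rows downward; lengths in mm; the calibration is good to about 2 mm. A picture is of the moment at which its call begins. There is no depth.
- workorder.finish_job(): hands the job in; it is judged then, once.
Trained networks look in the newest picture that a camera, given by its name, has taken for a name from the list of things; names that differ only in an ending like _2 or _b are one class to them, and where a whole thing is asked for, a point or a joint stands for the part that bears it (a point fixed in the world has none). Each returns a list of dicts, best first, with "confidence" (0 to 1); they miss things now and then, are a little off and sometimes report something else, mostly with a low value. They report only what shows in the picture. A call takes as long as a camera call. They do not tell look-alikes from the thing itself.
- nets.spot_in(camera, query): "centre" ([row, column] in pixels, amid what is visible of it).
- nets.masks_of(camera, query): "pixels" (400x640 bool, what is visible of it) and "centre" ([row, column] in pixels, amid what is visible of it).
- nets.place_of(camera, query): "centre" ([row, column] in pixels: a listed point, or the origin of a listed thing).
The state is a dict: "time_s": time; "qpos": joint angles; "qd": joint speeds; "joint_efforts": joint torques, N m; "ee_pos": TCP position; "tool_rot": TCP orientation; "ft_force": force on the tool from outside, world axes, zero at the start; "ft_torque": the same for the moment, N m; "gripper_width": opening from 0.0 (shut) to 1.0 (fully open); "finger_force": force on a finger pad.
Only numpy, scipy, OpenCV 4.12 (cv2) and the standard library are available. Lean on these libraries where they do the work, as an engineer would, in place of code of your own. Each camera call takes 0.05 s, during which the arm holds its last target. There are 200 camera calls.

TASK

Take the wooden-handled pull hook, drop its prong into the ring of the tray that carries the black V-block and drag that tray out of the rack until the whole tray stands clear in front of its bay. Then unhook and stand the tool upright on the bench, well clear of the tray's ring. Do not touch the tray with the gripper, and leave the tray with the steel plug where it is.

Things in the scene. Friction and masses are not known exactly. Their poses are not given: they have to be found in the camera images.
- pull_hook: Brown wooden handle block 80 (x) x 24 (y) x 50 mm tall, standing on the bench; from its front a 7 mm steel rod at height 40 runs 45 mm along +x, then bends down as a prong ending 3 mm above the underside plane. Origin: on the prong's axis, in the underside plane; handle's middle at x = -85 mm. z up. 0.18 kg, mostly handle. The like-handled scriber nearby has a straight rod, no prong.
- v_tray: Loose aluminium tray 130 (x) x 62 x 16 mm with a black V-block, top 46 mm up, on its front half. Ahead of it a rigid level steel ring, inner diameter 34 mm, 19 to 25 mm above the bench, free below. Origin: under the ring's centre, in the underside plane. x points from tray out through the ring, z up; the tray spans x = -155 to -25 mm. 0.4 to 0.8 kg; slides on the bench.
- plug_tray: Tray of the same size with the same ring, origin and axes, but carrying a round steel plug (42 mm diameter) instead of the V-block. It must stay where it is.
- rack: Fixed grey rack 120 (x) x 263 (y) x 83 mm high, a white tester on top (to 124 mm). Three 77 mm wide bays at y = -85, 0, +85 mm, no floor, open at the mouth plane x = +60 mm. Origin: centre of underside; x points out of the bays (to the robot's left), z up. At the start each tray's rear 75 mm is inside, its ring at about x = +140 mm; the third bay has a blue box without ring.
There are look-alikes about, which are no part of the job. What is shaped like the pull_hook but blue or green is not meant.

How it is judged:
By the outcome, as a careful person would: the job done as asked, in the order asked, and still so for the second after the job is handed in, with the robot touching nothing.
It also fails if it takes over 45 s, if anything falls off the work surface, if the arm or the gripper's body presses on something with over 40 N, if the wrist force passes 120 N, or if a joint passes its speed limit or range.

## Working session

There is one attempt and no reset: what is moved stays moved. The work goes in short steps, Python scripts to look and compute and a tool call to move; the robot and the scene stay as the last step left them, time stands still between calls to the robot, and variables do not carry over. Pictures are saved under pics/ and viewed, at most 10 in all, crops included, and the job is handed in when it is done.

Besides the shell and the picture viewer there is one more tool, called as name([rows], argument=value, ...), one row to a line, values as JSON. servo_tool: Moves the arm, as the interface text tells. Its arguments: {"type":"object","properties":{"claw":{"type":"array"},"delta_pos":{"type":"array"},"turn":{"type":"array"},"squeeze":{"type":"number"}},"required":["claw","delta_pos","turn"]}

```bash
mkdir -p pics
cat > h.py <<'E'
import numpy as np, cv2
from bench import r, viewer, workorder, nets
def cap(n,f=None):
    c=viewer.capture(n)
    if f: cv2.imwrite(f'pics/{f}.png',c['img'][:,:,::-1])
    return c
def px2w(c,rc,z):
    K=np.array(c['intrinsics']);T=np.array(c['extrinsics'])
    d=T[:3,:3]@np.linalg.solve(K,[rc[1],rc[0],1]);o=T[:3,3]
    return o+d*(z-o[2])/d[2]
def w2px(c,p):
    K=np.array(c['intrinsics']);T=np.array(c['extrinsics'])
    q=K@(T[:3,:3].T@(np.array(p)-T[:3,3]));return q[1]/q[2],q[0]/q[2]
E
python3 - <<'E'
from h import *
np.set_printoptions(precision=2,suppress=True)
for n in ['top','side']:
    c=cap(n,n+'0'); print(n,c['extrinsics'][:3,3],c['extrinsics'][:3,2])
    for q in ['pull_hook','v_tray','plug_tray','rack']:
        for d in nets.place_of(n,q)[:4]: print(q,np.round(d['centre'],1),round(d['confidence'],2),px2w(c,d['centre'],0))
s=r.read_state();print(s['ee_pos'],s['tool_rot'],s['time_s'])
E
```

```text
top [442.23   7.95 956.46] [ 0.1   0.03 -1.  ]
pull_hook [221.2 252.6] 0.9 [489.01 186.6    0.  ]
pull_hook [221.  194.4] 0.83 [489.46 318.97   0.  ]
pull_hook [237.2 347.3] 0.7 [453.27 -26.53   0.  ]
v_tray [193.7 385. ] 0.9 [ 550.91 -111.72    0.  ]
plug_tray [232.9 384.3] 0.77 [ 462.91 -109.01    0.  ]
rack [195.7 444.2] 0.94 [ 546.17 -243.85    0.  ]
side [ 384.95 -524.45  657.11] [ 0.21  0.63 -0.74]
pull_hook [235.9 279. ] 0.95 [459.6 -32.2   0. ]
pull_hook [157.7 265.7] 0.86 [491.57 189.64   0.  ]
pull_hook [127.2 250.4] 0.7 [484.37 308.45   0.  ]
v_tray [251.3 337.3] 0.58 [ 551.18 -104.5     0.  ]
plug_tray [266.7 294.7] 0.84 [ 467.25 -108.65    0.  ]
plug_tray [158.6 262.6] 0.16 [484.26 189.27   0.  ]
rack [318.3 367.6] 0.92 [ 550.01 -245.46    0.  ]
[157.53 604.8  220.15] [[-0.97  0.25 -0.  ]
 [ 0.25  0.97 -0.  ]
 [ 0.   -0.   -1.  ]] 0.5
```

View pics/top0.png

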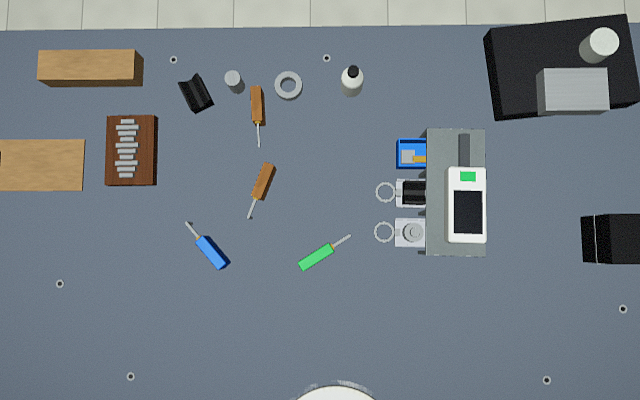

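View pics/side0.png

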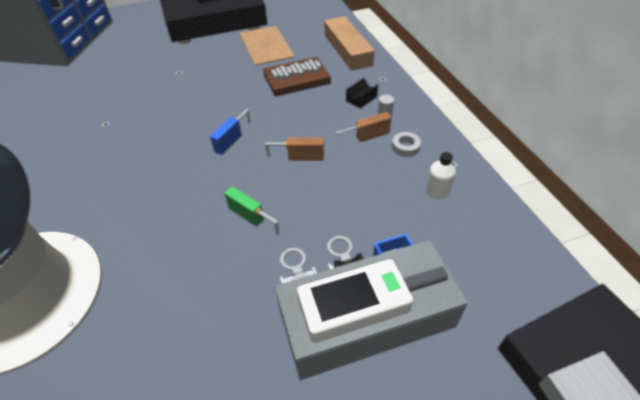

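Top view: the candidates for the hook are the brown handle at (row 185, col 262) with a rod end at (216, 250), the brown handle at (103, 257) with a straight rod, the blue one at (250, 210) and the green one at (257, 317). In the side view, the brown one at (148, 305) has a bent-down prong at (150, 267), so I choose it. The V-block tray is the middle bay (ring at 192, 385); the plug tray ring is at (232, 384). Next I check the choice with a crop and measure it.

Run:
```python
from h import *
np.set_printoptions(precision=2,suppress=True)
from scipy.optimize import least_squares
C={n:cap(n) for n in ['top','side']}
a=cv2.resize(C['top']['img'][60:230,200:310],None,fx=3.5,fy=3.5,interpolation=2)[:590]
b=cv2.resize(C['side']['img'][95:180,240:410],None,fx=2.2,fy=3.5*2.2/3.5,interpolation=2)
v=np.zeros((595,800,3),np.uint8);v[:a.shape[0],:a.shape[1]]=a;v[:b.shape[0],410:410+b.shape[1]]=b
cv2.imwrite('pics/crop.png',v[:,:,::-1])
# handle mask by colour: brown; box fit by silhouettes
def brown(c,win):
    h=cv2.cvtColor(c['img'],cv2.COLOR_RGB2HSV);m=((h[:,:,0]<20)&(h[:,:,1]>110)&(h[:,:,2]>50)).astype(np.uint8)
    w=np.zeros_like(m);w[win]=m[win];return w
M={'top':brown(C['top'],np.s_[150:212,240:290]),'side':brown(C['side'],np.s_[130:165,280:330])}
def sil(c,p):
    x,y,t=p;R=np.array([[np.cos(t),-np.sin(t)],[np.sin(t),np.cos(t)]])
    pts=[]
    for X in(-125,-45):
        for Y in(-12,12):
            for Z in(0,50):
                q=R@[X,Y]+[x,y];rr=w2px(c,[*q,Z]);pts.append([rr[1],rr[0]])
    hull=cv2.convexHull((np.array(pts)*16).round().astype(np.int32))
    m=np.zeros((400*4,640*4),np.uint8);cv2.fillConvexPoly(m,((hull+8)*4-32+0),1,shift=4)
    return cv2.resize(m.astype(np.float32),(640,400),interpolation=cv2.INTER_AREA)
def cost(p): return sum(np.abs(sil(C[n],p)-M[n]).sum() for n in M)
from scipy.optimize import minimize
best=None
for t in np.radians([160,180,200,220,-110,-130]):
    # start
    s=minimize(cost,[490,187,t],method='Nelder-Mead',options=dict(initial_simplex=[[490,187,t],[500,187,t],[490,197,t],[490,187,t+.15]]))
    if best is None or s.fun<best.fun:best=s
p=best.x;print(p,np.degrees(p[2]),best.fun,{n:int(M[n].sum()) for n in M})
t=p[2];print('handle mid',p[:2]-85*np.array([np.cos(t),np.sin(t)]))
for n in C:
    print(n,'prong tip px',w2px(C[n],[p[0],p[1],3]),w2px(C[n],[p[0],p[1],43]))
    for k in [('v_tray'),('rack')]:
        pass
```

```text
[495.63 189.09   2.77] 158.93009226539021 340.9375 {'top': 478, 'side': 663}
handle mid [574.95 158.53]
top prong tip px (np.float64(218.19378922620962), np.float64(251.3018557222174)) (np.float64(217.156448564563), np.float64(247.81235248331663))
side prong tip px (np.float64(156.4360381920371), np.float64(267.3486689675498)) (np.float64(142.9518495776673), np.float64(265.21965224620794))
```

View pics/crop.png

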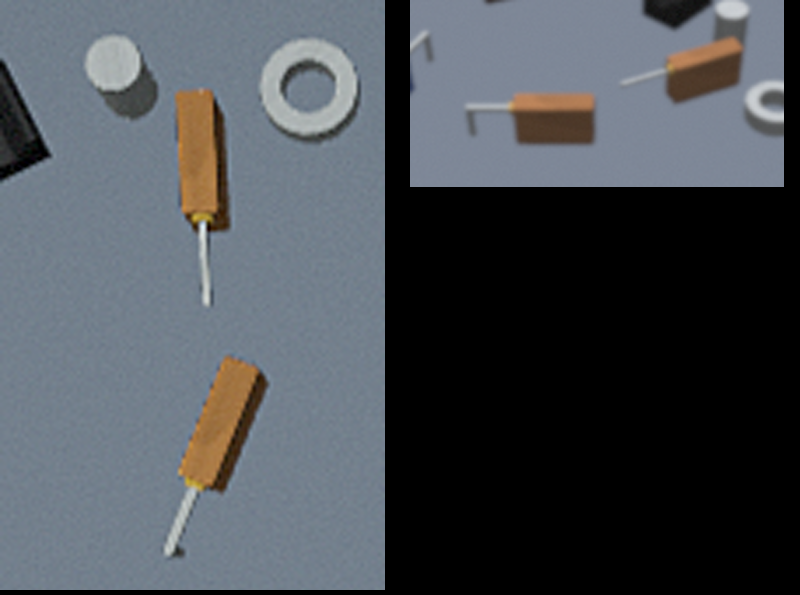

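The crop confirms it: the brown tool with the bent-down prong (crop 472, 133) is the hook, and the upper brown one has a straight rod. Now I move over its handle, with a half turn so the last joint keeps range for the later rotation.

servo_tool([
  [-5,-3.2,0],
  [-10,-6.4,0],
  [-15,-9.6,0],
  [-20,-12.8,0],
  [-25,-16,0],
  [-30,-19.2,0],
  [-35,-22.4,0],
  [-40,-25.6,0],
  [-45,-28.8,0],
  [-51.5,-32.8,0],
], claw=[8.5,8.5,8.5,8.5,8.5,8.5,8.5,8.5,8.5,8.5], turn=[8.5,17,25.5,34,42.5,51,59.5,68,76.5,85])

```text
time_s: 1.6
ee_pos: [498.6, 236.4, 220.4]
tool_rot: [[0.173, 0.985, 0.0], [0.985, -0.173, 0.0], [0.0, 0.0, -1.0]]
ft_force: [0.8, 1.1, 0.8]
gripper_width: 0.999
finger_force: 0.0
```

```bash
cat >> h.py <<'E'
def go(x,y,z,yaw_y):
    s=r.read_state();R=np.array(s['tool_rot']);d=R.T@(np.array([x,y,z])-s['ee_pos'])/10
    cur=np.degrees(np.arctan2(R[1,1],R[0,1]));t=cur-yaw_y
    print('t',round(s['time_s'],2),'pos',np.round(s['ee_pos'],1),'yaw',round(cur,1),'q6',round(s['qpos'][5],2),'delta cm',np.round(d,2),'turn',round((t+180)%360-180,2),'F',np.round(s['ft_force'],1))
E
python3 -c "
from h import *
go(575,158,200,-111.1)"
```

```text
t 1.6 pos [498.6 236.4 220.4] yaw -10.0 q6 0.51 delta cm [-6.4   8.88  2.04] turn 101.15 F [0.8 1.1 0.8]
```

servo_tool([
  [-2,2.5,0.5],
  [-4,5,1],
  [-6.4,8.9,2],
  [-6.4,8.9,2],
  [-6.4,8.9,2],
  [-6.4,8.9,2],
  [-6.4,8.9,2],
  [-6.4,8.9,2],
  [-6.4,8.9,2],
  [-6.4,8.9,2],
], claw=[8.5,8.5,8.5,8.5,8.5,8.5,8.5,8.5,8.5,8.5], turn=[8.5,17,25.5,34,42.5,51,59.5,68,76.5,85])

```text
time_s: 2.6
ee_pos: [574.5, 160.2, 200.2]
tool_rot: [[0.996, -0.086, 0.0], [-0.086, -0.996, -0.0], [0.0, 0.0, -1.0]]
ft_force: [0.3, -0.1, 0.7]
gripper_width: 0.998
finger_force: 0.0
```

Run:
```python
from h import *
go(575,158,80,-111.1)
c=cap('wrist','wrist1');print(c['extrinsics'][:3,3])
for q in ['pull_hook']:
    for d in nets.place_of('wrist',q)[:3]: print(q,d,px2w(c,d['centre'],0))
print(w2px(c,[495.6,189.1,3]),w2px(c,[575,158.5,50]))
```

```text
t 2.6 pos [574.5 160.2 200.2] yaw -94.9 q6 1.83 delta cm [ 0.06  0.21 12.02] turn 16.15 F [ 0.3 -0.1  0.7]
[639.2328495  154.36854444 354.29166597]
pull_hook {'centre': [236.9, 304.2], 'confidence': 0.86} [496.90240645 188.55726548   0.        ]
pull_hook {'centre': [252.7, 488.8], 'confidence': 0.58} [457.64623243 -31.08153452   0.        ]
(np.float64(238.93118490141595), np.float64(303.7108450303711)) (np.float64(179.35867523671917), np.float64(324.0598123759535))
```

View pics/wrist1.png

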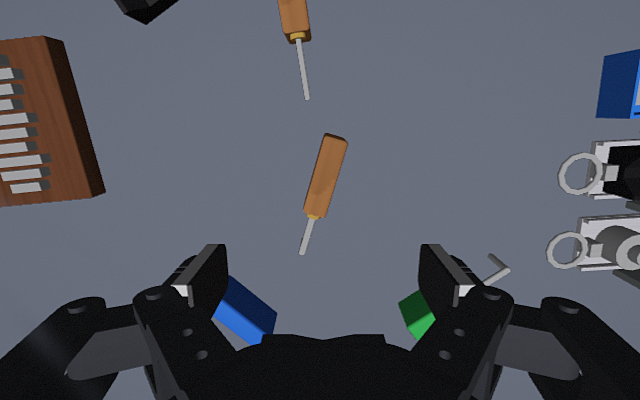

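The wrist view shows the hook's handle between (138, 336) and (216, 317), with the rod end at (253, 302). The two tray rings are at (174, 580), the black V-block tray, and (250, 568), the plug tray. Quick numbers from these:

Run:
```python
from h import *
np.set_printoptions(precision=1,suppress=True)
c=cap('wrist')
# handle top face ends
h=cv2.cvtColor(c['img'],cv2.COLOR_RGB2HSV);m=((h[:,:,0]<20)&(h[:,:,1]>110)&(h[:,:,2]>90)).astype(np.uint8);w=m*0;w[125:222,290:360]=m[125:222,290:360]
ys,xs=np.nonzero(w);P=np.array([px2w(c,[y,x],50)[:2] for y,x in zip(ys,xs)])
rc=cv2.minAreaRect(P.astype(np.float32));print(rc,P.mean(0))
a=px2w(c,[138,336.5],50);b=px2w(c,[216.5,317],50);print(a,b,(a+b)/2,np.degrees(np.arctan2(*(b-a)[[1,0]])), np.linalg.norm(a-b))
e=px2w(c,[252,302.5],43);print('rod end',e,np.degrees(np.arctan2(*(e-(a+b)/2)[[1,0]])))
print('ring wrist',px2w(c,[174,580],22))
t=cap('top');s=cap('side')
for cc,rc_ in((t,[192,385.5]),(s,[246,340])): print('ring',px2w(cc,rc_,22))
for n in('top','side'):
  for d in nets.place_of(n,'v_tray')[:1]+nets.place_of(n,'rack')[:1]:print(n,px2w(t if n=='top' else s,d['centre'],0))
```

```text
((574.8793334960938, 158.79718017578125), (23.453876495361328, 82.37390899658203), 68.80667877197266) [577.7 157.7]
[613.6 143.6  50. ] [537.7 168.6  50. ] [575.6 156.1  50. ] 161.77259786400893 79.92538038640167
rod end [497.2 187.7  43. ] 158.09598140829817
ring wrist [ 552.7 -111.3   22. ]
ring [ 552.2 -110.1   22. ]
ring [ 554.3 -109.5   22. ]
top [ 549.3 -116.6    0. ]
top [ 547.5 -251.9    0. ]
side [ 554.  -100.3    0. ]
side [ 551.1 -242.1    0. ]
```

servo_tool([
  [0,0.2,3],
  [0,0.2,6],
  [0,0.2,9],
  [0,0.2,11],
  [0,0.2,13],
  [0,0.2,15],
  [0,0.2,16.8],
  [0,0.2,16.8],
  [0,0.2,16.8],
  [0,0.2,16.8],
], claw=[8.5,8.5,8.5,8.5,8.5,8.5,8.5,8.5,8.5,8.5], turn=[8,16,16,16,16,16,16,16,16,16])

```text
time_s: 4.05
ee_pos: [575.0, 158.3, 33.2]
tool_rot: [[0.936, -0.351, 0.001], [-0.351, -0.936, 0.0], [0.001, -0.001, -1.0]]
ft_force: [0.8, 0.0, -0.5]
gripper_width: 0.994
finger_force: 0.0
```

servo_tool([
  [0,0,0],
  [0,0,0],
  [0,0,0],
  [0,0,0],
  [0,0,0],
  [0,0,0],
  [0,0,0],
  [0,0,0],
  [0,0,0],
  [0,0,0],
], claw=[5,4,3,2,1.5,1.5,1.5,1.5,1.5,1.5], turn=[0,0,0,0,0,0,0,0,0,0], squeeze=70)

```text
time_s: 5.05
ee_pos: [574.5, 158.2, 32.6]
tool_rot: [[0.936, -0.352, 0.0], [-0.352, -0.936, 0.0], [0.0, -0.0, -1.0]]
ft_force: [-1.8, 0.0, 7.5]
gripper_width: 0.252
finger_force: 68.4
```

```bash
python3 -c "
from h import *
go(552.5,-25,100,0);print(r.read_state()['gripper_width'])"
```

```text
t 5.05 pos [574.5 158.2  32.6] yaw -110.6 q6 2.1 delta cm [ 4.39 17.92 -6.74] turn -110.6 F [-1.8  0.   7.5]
0.25185376814558647
```

servo_tool([
  [0,0,-2],
  [0,0,-4.5],
  [0.6,2.8,-6.7],
  [1.2,5.6,-6.7],
  [1.8,8.4,-6.7],
  [2.4,11.2,-6.7],
  [3,14.2,-6.7],
  [3,14.2,-6.7],
  [3,14.2,-6.7],
  [3,14.2,-6.7],
], claw=[1.5,1.5,1.5,1.5,1.5,1.5,1.5,1.5,1.5,1.5], turn=[0,0,-8,-16,-24,-32,-40,-48,-56,-64])

```text
time_s: 6.05
ee_pos: [552.3, 14.4, 99.1]
tool_rot: [[0.723, 0.691, -0.0], [0.691, -0.723, 0.0], [-0.0, -0.0, -1.0]]
ft_force: [-1.0, -0.6, -2.3]
gripper_width: 0.253
finger_force: 69.5
```

servo_tool([
  [0,0,0],
  [0,0,0],
  [0,0,0],
  [0,0,0],
  [0,0,0],
  [0,0,0],
  [0,0,0],
  [0,0,0],
  [0,0,0],
  [0,0,0],
], claw=[1.5,1.5,1.5,1.5,1.5,1.5,1.5,1.5,1.5,1.5], turn=[-8,-16,-24,-32,-40,-46.5,-46.5,-46.5,-46.5,-46.5])

```text
time_s: 7.05
ee_pos: [552.5, 14.7, 99.2]
tool_rot: [[0.003, 1.0, -0.0], [1.0, -0.003, 0.0], [0.0, -0.0, -1.0]]
ft_force: [-0.4, -0.3, -1.0]
gripper_width: 0.252
finger_force: 69.5
```

Run:
```python
from h import *
go(552.5,-25,75,0)
s=r.read_state();print(np.round(s['tool_rot'],3).tolist(),s['finger_force'])
c=cap('wrist','wrist2');cap('top','top2')
p=s['ee_pos'];print(w2px(c,[p[0],p[1]-85,p[2]-32+3]),w2px(c,[p[0],p[1]-85,p[2]-32+43]),w2px(c,[552.5,-110,22]))
```

```text
t 7.05 pos [552.5  14.7  99.2] yaw -0.2 q6 -0.08 delta cm [-3.97  0.02  2.42] turn -0.2 F [-0.4 -0.3 -1. ]
[[0.003, 1.0, -0.0], [1.0, -0.003, 0.0], [0.0, -0.0, -1.0]] 69.48588859755546
(np.float64(340.82797014719165), np.float64(323.41228027485516)) (np.float64(391.0388508997982), np.float64(323.47782545076154)) (np.float64(341.13895652393944), np.float64(323.4675968934972))
```

View pics/wrist2.png

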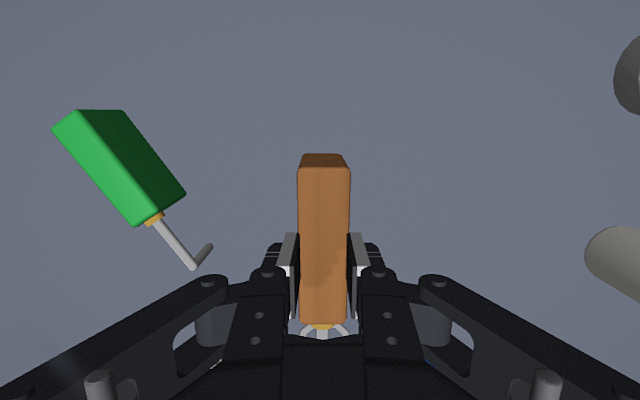

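The wrist view shows the handle straight in the jaws (323 across), with the ring just peeping out at (330, 322). The prong is hidden, so I use the top and side views, enlarged.

Run:
```python
from h import *
t=cap('top');s=cap('side')
p=r.read_state()['ee_pos']
for n,c in(('top',t),('side',s)):
  for z in (3,43): print(n,'prong',z,w2px(c,[p[0],p[1]-85,p[2]-32+z]))
  print('ring',w2px(c,[552.5,-110,22]))
a=cv2.resize(t['img'][160:235,330:430],None,fx=5.6,fy=5.6,interpolation=2)[:,:400]
a=cv2.resize(t['img'][165:220,340:410],None,fx=5.6,fy=5.6,interpolation=2)
b=cv2.resize(s['img'][190:280,290:360],None,fx=5.6,fy=5.6,interpolation=2)
v=np.zeros((600,800,3),np.uint8);v[:a.shape[0],:a.shape[1]]=a;v[:b.shape[0],400:400+b.shape[1]]=b[:,:400]
cv2.imwrite('pics/c3.png',v[:,:,::-1])
```

```text
top prong 3 (np.float64(189.1854070100914), np.float64(369.2555698149805))
top prong 43 (np.float64(186.7073055110859), np.float64(371.00520484450914))
ring (np.float64(191.85216348204276), np.float64(385.44560517457296))
side prong 3 (np.float64(213.6258554265939), np.float64(331.2786934102377))
side prong 43 (np.float64(198.73837744755093), np.float64(331.164743000789))
ring (np.float64(246.4969111309997), np.float64(339.1506284197375))
```

View pics/c3.png

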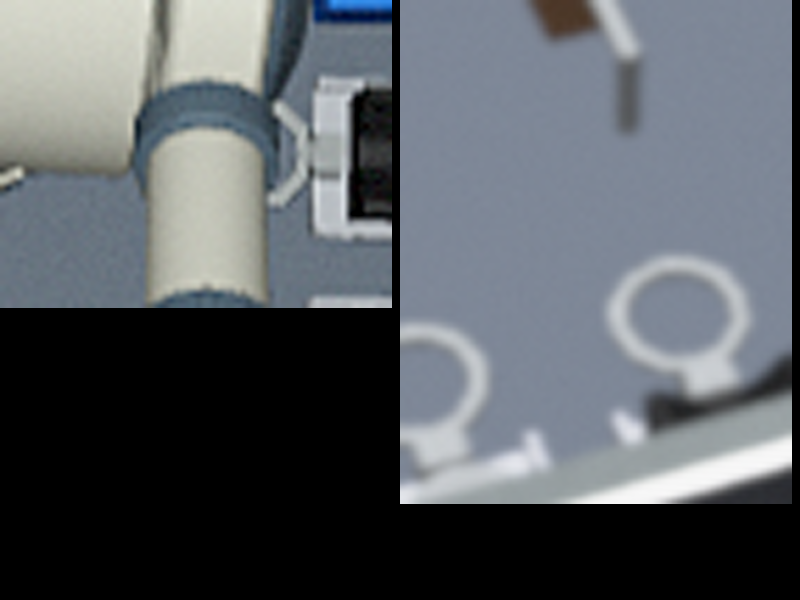

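The side crop puts the prong tip at full-image (213, 330.5), within 1 px of the predicted spot, and the V-tray ring centre at (246, 340). So I go over the ring with a small +x correction and lower.

servo_tool([
  [-1.5,0.1,0],
  [-3,0.15,0],
  [-4,0.15,0],
  [-4,0.15,1],
  [-4,0.15,2],
  [-4,0.15,3],
  [-4,0.15,4],
  [-4,0.15,5],
  [-4,0.15,6.2],
  [-4,0.15,6.2],
], claw=[1.5,1.5,1.5,1.5,1.5,1.5,1.5,1.5,1.5,1.5], turn=[0,0,0,0,0,0,0,0,0,0])

```text
time_s: 8.25
ee_pos: [553.0, -25.0, 35.4]
tool_rot: [[0.002, 1.0, -0.002], [1.0, -0.001, 0.0], [0.0, -0.002, -1.0]]
ft_force: [0.2, 0.8, -1.0]
gripper_width: 0.251
finger_force: 69.4
```

Run:
```python
from h import *
go(554,-25,36,0)
s=cap('side')
b=cv2.resize(s['img'][205:275,290:370],None,fx=6,fy=6,interpolation=2)
cv2.imwrite('pics/c4.png',b[:,:,::-1])
```

```text
t 8.25 pos [553.  -25.   35.4] yaw -0.1 q6 -0.15 delta cm [ 0.    0.1  -0.06] turn -0.09 F [ 0.2  0.8 -1. ]
```

View pics/c4.png

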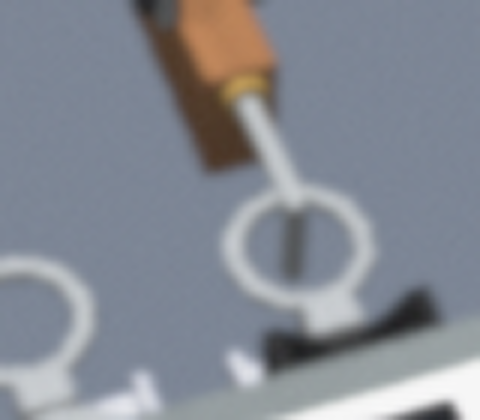

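The prong is through the V-tray ring (prong from 205 to 275 at col 292, inside the ring). Now I drag along +y.

servo_tool([
  [0.4,0.1,0],
  [0.8,0.1,0],
  [1.2,0.1,0],
  [1.7,0.1,0],
  [2.3,0.1,0],
  [2.9,0.1,0],
  [3.5,0.1,0],
  [4.1,0.1,0],
  [4.7,0.1,0],
  [5.3,0.1,0],
], claw=[1.5,1.5,1.5,1.5,1.5,1.5,1.5,1.5,1.5,1.5], turn=[0,0,0,0,0,0,0,0,0,0])

```text
time_s: 9.3
ee_pos: [555.0, 28.2, 37.2]
tool_rot: [[0.002, 1.0, -0.0], [1.0, -0.002, -0.0], [-0.0, -0.0, -1.0]]
ft_force: [-0.1, -2.7, -1.9]
gripper_width: 0.247
finger_force: 69.4
```

servo_tool([
  [0.6,0,0],
  [1.3,0,0],
  [2,0,0],
  [2.7,0,0],
  [3.4,0,0],
  [4.1,0,0],
  [4.8,0,0],
  [5.5,0,0],
  [6.1,0,0],
  [6.5,0,0],
], claw=[1.5,1.5,1.5,1.5,1.5,1.5,1.5,1.5,1.5,1.5], turn=[0,0,0,0,0,0,0,0,0,0])

```text
time_s: 10.3
ee_pos: [555.1, 93.3, 37.2]
tool_rot: [[0.001, 1.0, -0.0], [1.0, -0.001, 0.0], [0.0, -0.0, -1.0]]
ft_force: [0.1, -3.6, -3.0]
gripper_width: 0.252
finger_force: 69.4
```

Run:
```python
from h import *
go(554,95,36,0)
cap('side','side5')
```

```text
t 10.3 pos [555.1  93.3  37.2] yaw -0.1 q6 0.06 delta cm [ 0.17 -0.11  0.12] turn -0.08 F [ 0.1 -3.6 -3. ]
```

View pics/side5.png

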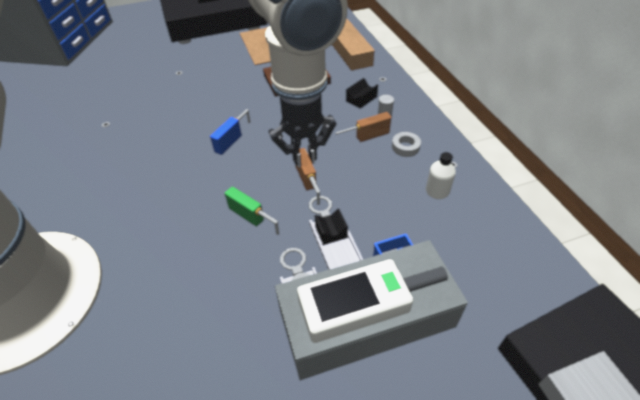

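The tray has followed; its ring is at (206, 320) and its rear edge is near the mouth, around (262, 345). I pull 2 cm more for margin, back off to the ring centre, lift out and move away.

servo_tool([
  [0.5,0,0],
  [1,0,0],
  [1.5,0,0],
  [1.8,0,0],
  [2,0,0],
  [2,0,0],
  [1.5,0,0],
  [1,0,0],
  [0.7,0,0],
  [0.7,0,0],
], claw=[1.5,1.5,1.5,1.5,1.5,1.5,1.5,1.5,1.5,1.5], turn=[0,0,0,0,0,0,0,0,0,0])

```text
time_s: 11.35
ee_pos: [555.2, 99.1, 37.2]
tool_rot: [[0.003, 1.0, 0.0], [1.0, -0.003, 0.0], [0.0, 0.0, -1.0]]
ft_force: [-0.8, 0.1, -1.3]
gripper_width: 0.25
finger_force: 69.5
```

servo_tool([
  [0,0,-0.6],
  [0,0,-1.5],
  [0,0,-2.5],
  [0,0,-3.5],
  [0,0,-4.5],
  [0,0,-5],
  [2,0,-5],
  [5,0,-5],
  [8,0,-5],
  [10,0,-5],
], claw=[1.5,1.5,1.5,1.5,1.5,1.5,1.5,1.5,1.5,1.5], turn=[0,0,0,0,0,0,0,0,0,0])

```text
time_s: 12.35
ee_pos: [555.2, 201.4, 87.4]
tool_rot: [[0.001, 1.0, 0.0], [1.0, -0.001, 0.0], [0.0, 0.0, -1.0]]
ft_force: [-0.5, -1.0, -2.0]
gripper_width: 0.245
finger_force: 69.5
```

Run:
```python
from h import *
go(555,230,34,0)
np.set_printoptions(precision=1,suppress=True)
c=cap('top');s=cap('side')
a=cv2.resize(c['img'][165:260,310:480],None,fx=4.5,fy=4.5,interpolation=2)
cv2.imwrite('pics/c6.png',a[:,:,::-1])
for n,cc in(('top',c),('side',s)):
  for q in('v_tray','plug_tray','rack'):
    for d in nets.place_of(n,q)[:1]:print(n,q,d['confidence'],px2w(cc,d['centre'],0))
```

```text
t 12.35 pos [555.2 201.4  87.4] yaw -0.1 q6 0.25 delta cm [ 2.85 -0.02  5.34] turn -0.07 F [-0.5 -1.  -2. ]
top v_tray 0.75 [548.6  13.4   0. ]
top plug_tray 0.77 [ 460.9 -108.3    0. ]
top rack 0.63 [ 549.1 -244.6    0. ]
side v_tray 0.63 [556.7  21.8   0. ]
side plug_tray 0.82 [ 462.8 -105.4    0. ]
side rack 0.9 [ 547.9 -244.1    0. ]
```

View pics/c6.png

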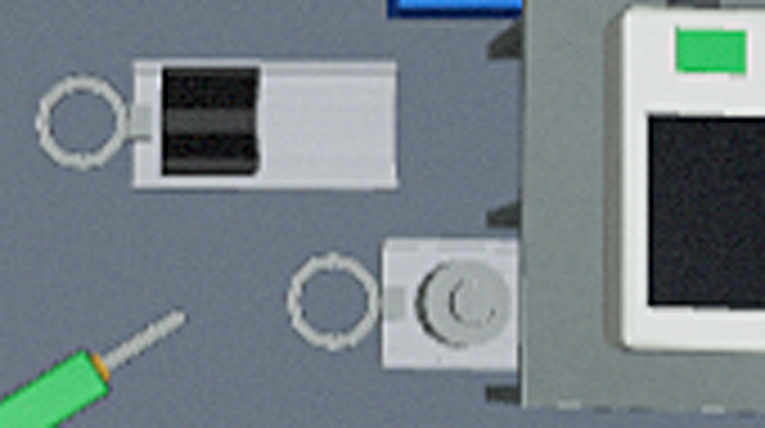

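The tray is fully clear (rear edge at crop col 397 against rack mouth at about 490–520), with the plug tray unmoved. Now I set the tool down 3 cm further out.

servo_tool([
  [1.5,0,0],
  [3,0,1],
  [3,0,2],
  [3,0,3],
  [3,0,4],
  [3,0,4.7],
  [3,0,5.1],
  [3,0,5.3],
  [3,0,5.4],
  [3,0,5.4],
], claw=[1.5,1.5,1.5,1.5,1.5,1.5,1.5,1.5,1.5,1.5], turn=[0,0,0,0,0,0,0,0,0,0])

```text
time_s: 13.75
ee_pos: [555.6, 229.7, 33.4]
tool_rot: [[0.002, 1.0, 0.0], [1.0, -0.002, 0.0], [0.0, 0.0, -1.0]]
ft_force: [0.0, 0.8, -1.9]
gripper_width: 0.25
finger_force: 69.5
```

servo_tool([
  [0,0,0.03],
  [0,0,0.06],
  [0,0,0.09],
  [0,0,0.1],
  [0,0,0.1],
  [0,0,0.1],
  [0,0,0.1],
  [0,0,0.1],
  [0,0,0.1],
  [0,0,0.1],
], claw=[1.5,1.5,1.5,1.5,1.5,1.5,1.5,1.5,1.5,1.5], turn=[0,0,0,0,0,0,0,0,0,0])

```text
time_s: 14.75
ee_pos: [555.5, 229.8, 32.7]
tool_rot: [[0.002, 1.0, 0.001], [1.0, -0.002, 0.0], [0.0, 0.001, -1.0]]
ft_force: [-1.6, -0.6, 6.0]
gripper_width: 0.248
finger_force: 70.4
```

Contact with the bench (force turned to +6 N). I release and retreat.

servo_tool([
  [0,0,0],
  [0,0,0],
  [0,0,0],
  [0,0,0],
  [0,0,0],
  [0,0,0],
  [0,0,0],
  [0,0,0],
  [0,0,0],
  [0,0,-0.5],
], claw=[2.6,3,3.6,4.5,6,8,8.5,8.5,8.5,8.5], turn=[0,0,0,0,0,0,0,0,0,0])

```text
time_s: 15.75
ee_pos: [555.0, 229.6, 36.9]
tool_rot: [[0.002, 1.0, -0.001], [1.0, -0.002, -0.0], [-0.0, -0.001, -1.0]]
ft_force: [-0.0, 0.1, 0.4]
gripper_width: 0.996
finger_force: 0.0
```

servo_tool([
  [0,0,-2],
  [0,0,-4],
  [0,0,-7],
  [0,0,-10],
  [0,0,-14],
  [0,0,-17],
  [0,0,-18],
  [0,0,-18],
  [0,0,-18],
  [0,0,-18],
], claw=[8.5,8.5,8.5,8.5,8.5,8.5,8.5,8.5,8.5,8.5], turn=[0,0,0,0,0,0,0,0,0,0])

```text
time_s: 16.75
ee_pos: [554.6, 229.5, 215.7]
tool_rot: [[0.002, 1.0, -0.002], [1.0, -0.002, -0.001], [-0.001, -0.002, -1.0]]
ft_force: [-0.4, -0.5, -0.9]
gripper_width: 0.993
finger_force: 0.0
```

Run:
```python
from h import *
go(555,230,34,0)
cap('side','side7')
```

```text
t 16.75 pos [554.6 229.5 215.7] yaw -0.1 q6 0.29 delta cm [ 0.06  0.08 18.17] turn -0.1 F [-0.4 -0.5 -0.9]
```

View pics/side7.png

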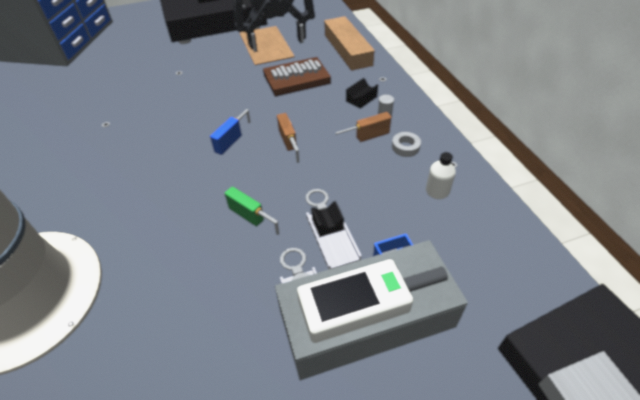

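The hook stands upright at (130, 287), clear of the tray ring at (197, 317). The tray is out of the rack and the gripper is free.

```bash
python3 -c "
from h import *
print(workorder.finish_job())"
```

```text
the job is handed in; nothing more can be done
None
```

I pulled the V-block tray fully out of its bay, unhooked it, stood the pull hook upright about 130 mm from the ring, left the plug tray in place, and handed the job in at about 17 s; no verdict came back.

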